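# Reload the sprung descaler-block feeder under the sink

## Task

Reload the descaler feeder on the cupboard floor: draw its sprung pusher back by the knob until you feel the rubber stop, hook the knob sideways behind the catch tooth so that it stays back by itself, and let go; then set both loose blocks upright in the track between the end wall and the pusher, unhook the knob and ease the pusher forward until it holds both blocks packed tight against the end wall. Feel your way: never strain the knob against the catch, crush the brittle blocks with the pusher or let the pusher snap forward. Leave the funnel, measuring cup, jar and spray bottle as they stand.

Things in the scene. Friction and masses are not known exactly. Their poses are not given: they have to be found in the camera images.
- track: grey plastic feed track fixed to the floor, 193 mm long, 61 wide. Origin: underside, centreline, at the inner face of the closed end wall. +x runs along it away from the end wall ('back', the way the pusher is drawn), +y is the side with the catch, z up. All z below are from its underside. End wall: x -8 to 0, top z 34. Back plate: x 179 to 185, top z 28.
- bay (a point): centre of the loading bay on the track's floor: track x 35, y 0, z 4 mm. The channel is 49 mm wide between side walls whose tops are at z 16 (12 mm above its floor); the blocks stand in it between the end wall and the pusher's face.
- pusher (a joint): how far the black sprung pusher is drawn back from home, m, growing along the track's +x. Its flat face is at track x = 12 mm + this; with both blocks packed it reads 0.047 to 0.048. The spring pulls it towards the end wall with 3 N at 0 plus 0.06 N per mm; friction 0.3 N, damping 10 N per m/s.
- pusher_face: the pusher's black front plate, 44 mm wide, 8 thick, z 5 to 35, that presses on the blocks, backed by a firm pad (yields 1 mm at 8 N); axes as the track's; origin at underside level on the centreline, in the plane of the face that meets the blocks
- knob: upright black grip on the pusher: 16 mm along the track, 26 across, z 46 to 82. Axes as the track's; origin at underside level below the grip's centre, track x = 52 mm + pusher value. It slides sideways on the pusher from y = 0 (free) to y = 14 mm (hooked), friction about 1 N, and stays where left. An 8 mm round pin below it (z 20 to 40) meets the catch.
- knob_top (a point): centre of the top of the knob's grip, 82 mm above the track's underside. Closing fingers along the track on the hooked knob off-centre presses the pin on the tooth; gripped across the track (26 mm) it only slides a little sideways.
- catch: steel bracket on the track's +y side, top z 38; origin and axes as the track's. A U-shaped tongue (z 28 to 38) clamped on it reaches over the track: the tooth, 8 mm thick, ends at y = 7 mm, so the pin passes it when the knob is at y = 0; 12 mm behind the tooth's back face is the rubber-faced stop bar, right across the track. Where the tongue is clamped differs and is not in this reading.
- catch_mid (a point): point at track x 130, y 37, z 38 mm on the catch, whatever the tongue's place. The pin meets the stop at a pusher value of 0.068 to 0.088, to be felt; it yields about 1 mm per 5 N. Pin on the tooth's back face: 4 mm less (the pin has 4 mm play between tooth and stop). Hooked: knob slid to y 10 to 14 mm there and let forward, the spring keeps the pin on the tooth.
- block_a: pressed off-white descaler block, 30 x 44 x 44 mm (x, y, z), 90 g, standing on the floor; origin at the centre of its underside, z up. In the track its 30 mm side lies along the track (its y across it, either way round), in either order.
- block_b: the other descaler block, same as block_a
- funnel: turquoise plastic funnel standing mouth down, 100 mm across, 95 mm tall; origin under its centre; to be left where it stands
- measuring_cup: stainless steel measuring cup, 72 mm across, 55 mm tall, flat handle along its +y to 103 mm; origin under its centre; to be left where it stands
- jar: closed glass jar, 68 mm across, 85 mm tall; origin under its centre; to be left where it stands
- spray_bottle: closed purple spray bottle, 72 mm across, 198 mm tall; origin under its centre; to be left where it stands
Things that resemble listed ones, but are neither listed nor needed, are in the scene too. Leave any pink or purple look-alike of the block_b alone.

How it is judged (in metres and radians):
On the way, in this order (a step that is already met when the one before it is completed fails the run):
1. the pusher is hooked back on the catch and let go of (value of joint pusher above 0.06 m and y of knob in the frame of track above 0.007 m and velocity of joint pusher above -0.01 m/s and contact force between the fingers and knob below 0.1 N), for 0.2 s.
2. both blocks stand in the bay, let go of, while the pusher is still hooked back (value of joint pusher above 0.06 m and y of knob in the frame of track above 0.007 m and contact force between the fingers and block_a below 0.1 N and contact force between the fingers and block_b below 0.1 N and x of block_a in the frame of track between 0.01 and 0.078 m and x of block_b in the frame of track between 0.01 and 0.078 m and z of each of block_a, block_b in the frame of track below 0.007 m and y of block_a in the frame of track between -0.006 and 0.006 m and y of block_b in the frame of track between -0.006 and 0.006 m), for 0.1 s.
At the end, for the whole second after the job is handed in: Both blocks stand upright (within 0.1 rad) and still on the track's floor, in the channel (within 6 mm of its centreline), packed one behind the other against the end wall by the unhooked pusher (pusher reading 0.0455 to 0.0505, at rest) (value of joint pusher between 0.0455 and 0.0505 m and velocity of joint pusher between -0.005 and 0.005 m/s and x of block_a in the frame of track between 0.012 and 0.049 m and x of block_b in the frame of track between 0.012 and 0.049 m and z of each of block_a, block_b in the frame of track below 0.007 m and y of block_a in the frame of track between -0.006 and 0.006 m and y of block_b in the frame of track between -0.006 and 0.006 m and angle between each of block_a, block_b's own z axis and vertical below 0.1 rad and linear speed of each of block_a, block_b below 0.01 m/s); the robot touches nothing.
It fails at once if the knob strained against the catch (over 15 N) (contact force between knob and catch above 15 N).
It fails at once if the pusher snapped forward (faster than 0.4 m/s) (velocity of joint pusher below -0.4 m/s).
It fails at once if a block crushed by the pusher (over 20 N) (contact force between any of block_a, block_b and pusher_face above 20 N).
It fails at once if a bystander moved by more than 15 mm or tipped (distance of any of funnel, measuring_cup, jar, spray_bottle from where it was at the start of the episode above 0.015 m or angle between any of funnel, measuring_cup, jar, spray_bottle's own z axis and vertical above 0.3 rad).
It also fails if it takes over 72 s, if anything falls off the work surface, if the arm or the gripper's body presses on something with over 40 N, if the wrist force passes 120 N, or if a joint passes its speed limit or range.

## Robot

A 6-joint arm with a two-finger parallel gripper is mounted at the origin on the work surface. World frame = base frame: x ahead of the robot, y to its left, z up, the work surface at z = 0. Lengths are in mm, angles in degrees, forces in N, time in s.
With the tool pointing down it reaches from about 350 to 850 mm from the base axis. Payload 8.1 kg.
Tool frame: the origin (TCP) lies midway between the tips of the shut fingers; the grasp point (between the pads) lies 19 mm behind it; z points along the fingers, y is the line along which they close (so a half turn about z gives the same grasp; the last joint's range is limited). The gripper opens to 85 mm and grips with 20 to 120 N. Pads are 22 mm wide; open, the fingers measure 114 mm over their backs; the gripper's body (76 mm by 85 mm) begins 54 mm behind the grasp point. The pads swing forward as they close: fully open they stand 13 mm farther back than shut.
Start: joints at [58.419, 7.471, 85.268, -0, 87.261, -4.893], TCP at [269.463, 536.092, 231.292] pointing down, gripper open.
Joint ranges: [-169.43, 169.43], [-51.17, 129.36], [1.28, 143.12], [-76.62, 256.62], [0, 156.53], [-152.29, 152.29]. Speed limits (degrees/s): [136.94, 136.94, 159.86, 180, 180, 180].

## Interface

Orientations are given as [roll, pitch, yaw] about the fixed x, y, z axes, in that order (R = Rz(yaw) Ry(pitch) Rx(roll)).
In Python, from bench import r gives the robot as it stands. The module is installed in compiled form; this text tells all that it offers.
- The arm moves only by the tool jog_arm, never from a script. Its argument "rows" is a list of rows, each a list of 2 entries, a list of its own where there are three numbers: the shift along the tool's x, y, z in mm, then the turn, a rotation vector about the tool's x, y, z in rad. A call has 1 to 10 rows; each row is the pose to reach, as a shift and turn from the pose commanded when the call began, along the tool's axes at that moment; what a row does not reach only later rows make up. A row lasts 1/10 s, in which the tool goes at most 50 mm and 8.59 degrees, less where a joint would pass 70% of its speed; a pose out of reach is approached as far as the arm can. A call with a gripper value outside its range is refused whole. "grip" is the finger opening in mm, from 0 to 85.4, set as the call begins (left out, the last holds). The fingers move at their own pace and stop on an object; "force" is the grip in N (left out, the last holds). Time passes only in rows, so rows that repeat a pose let the fingers close. It gives the time, the measured TCP pose, the force, the opening and the grip force at its end, in the units of the state.
- r.sense(): the state, without advancing time (a new reading comes with each control period).
- r.snapshot(name): name is "scene" or "top" or "wrist"; returns (picture, depth): 480x640x3 uint8, blue, green, red; 480x640 float32, mm along the optical axis (not along the pixel's ray), 0 where there is no reading.
- r.camera_params(name): a dict with "fx", "fy", "cx", "cy" (pixels), "dist_coeffs" ([k1, k2, p1, p2, k3] as OpenCV has them; the pictures are not rectified), "pose" (4x4, takes a point from camera to world coordinates); the wrist camera has in their place "tool_from_camera" (4x4, takes a point from camera to tool coordinates, whose origin is the TCP and whose axes are the flange's). Camera axes: x right, y down, z forward; pixel columns grow to the right and rows downward; lengths in mm; the calibration is good to about 2 mm. A picture is of the moment at which its call begins: read the wrist's pose just before it. camera_params takes no time and is no camera call.
- r.hand_in(): hands the job in; it is judged then, once.
The state is a dict: "time": time; "joint_pos": joint angles; "qd": joint speeds; "joint_efforts": joint torques, N m; "tool_pos": TCP position; "tcp_rot": TCP orientation; "ft_force": force on the tool from outside, world axes, zero at the start; "wrist_torque": the same for the moment, N m; "finger_gap": finger opening in mm; "grip_force": force on a finger pad.
Only numpy, scipy, OpenCV 4.12 (cv2) and the standard library are available. Lean on these libraries where they do the work, as an engineer would, in place of code of your own. Each camera call takes 0.05 s, during which the arm holds its last target. There are 200 camera calls.

## Working session

There is one attempt and no reset: what is moved stays moved. The work goes in short steps, Python scripts to look and compute and a tool call to move; the robot and the scene stay as the last step left them, time stands still between calls to the robot, and variables do not carry over. Pictures are saved under pics/ and viewed, at most 10 in all, crops included, and the job is handed in when it is done.

Besides the shell and the picture viewer there is one more tool, called after "Request:" as name(argument=value, ...) on one line, values as JSON. jog_arm: Moves the arm, as the interface text tells. Its arguments: {"type":"object","properties":{"rows":{"type":"array"},"grip":{"type":"number"},"force":{"type":"number"}},"required":["rows"]}

```bash
mkdir -p pics
python3 - <<'E'
from bench import r
import cv2,numpy as np
s=r.sense();print(s['time'],s['tool_pos'],s['tcp_rot'],s['ft_force'],s['finger_gap'])
for n in('scene','top'):
    p,d=r.snapshot(n);cv2.imwrite(f'pics/{n}0.png',p);np.save(f'pics/{n}0.npy',d)
    c=r.camera_params(n);print(n,{k:np.round(v,3).tolist() for k,v in c.items()})
c=r.camera_params('wrist');print({k:np.round(v,3).tolist() for k,v in c.items()})
E
```

```text
0.0 [269.17597911 535.60268646 230.21781955] [-1.79892729e+02 -9.36536856e-03  1.53310982e+02] [1.10568381 0.73499683 0.29410678] 85.31823394521703
scene {'fx': 500.079, 'fy': 500.079, 'cx': 317.548, 'cy': 238.057, 'dist_coeffs': [0.024, 0.0, 0.0, 0.0, 0.0], 'pose': [[-0.555, 0.651, -0.517, 1023.534], [0.832, 0.434, -0.347, 378.503], [-0.002, -0.623, -0.782, 759.604], [0.0, 0.0, 0.0, 1.0]]}
top {'fx': 591.745, 'fy': 591.745, 'cx': 325.105, 'cy': 231.581, 'dist_coeffs': [-0.086, 0.0, 0.0, 0.0, 0.0], 'pose': [[-0.021, -0.991, 0.13, 399.389], [-1.0, 0.02, -0.008, 64.438], [0.005, -0.13, -0.991, 1227.044], [0.0, 0.0, 0.0, 1.0]]}
{'fx': 404.143, 'fy': 404.143, 'cx': 333.03, 'cy': 243.324, 'dist_coeffs': [-0.041, 0.0, 0.0, 0.0, 0.0], 'tool_from_camera': [[-0.001, -0.946, -0.324, 82.429], [1.0, -0.001, -0.0, 1.665], [-0.0, -0.324, 0.946, -142.321], [0.0, 0.0, 0.0, 1.0]]}
```

View pics/top0.png

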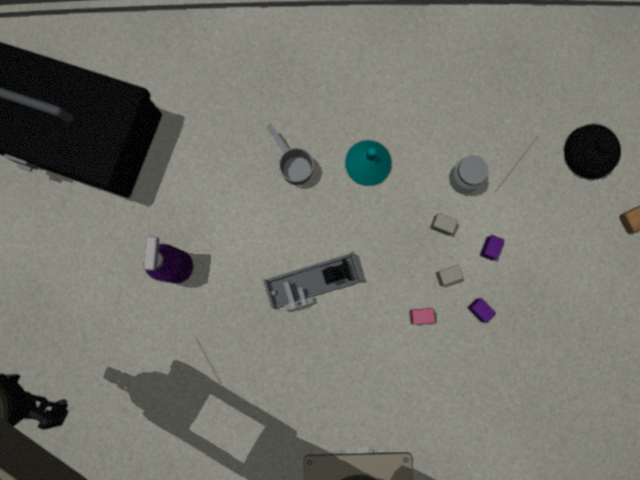

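View pics/scene0.png

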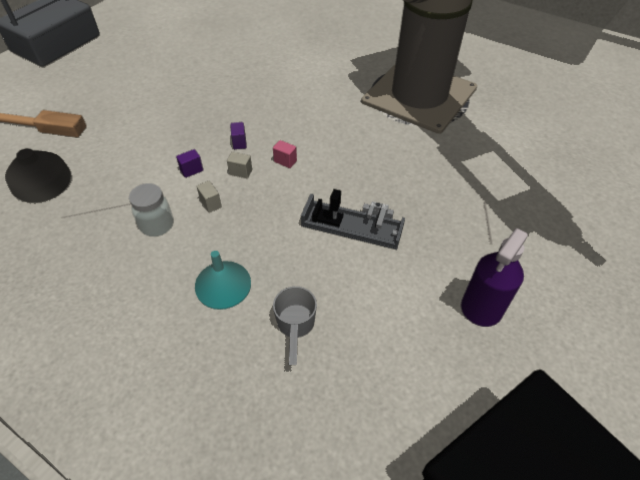

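The top view shows the track with end wall at (360,265), back end at (268,290), knob at (338,270) and catch at (292,293). Candidates for the blocks are off-white (445,224) and (451,275), pink (423,316), and purple (493,247) and (483,310). By the description, I take the two off-white ones.

```bash
cat > h.py <<'E'
import numpy as np,cv2
from bench import r
from scipy.spatial.transform import Rotation as R
def tool():
    s=r.sense();T=np.eye(4);T[:3,:3]=R.from_euler('xyz',s['tcp_rot'],degrees=True).as_matrix();T[:3,3]=s['tool_pos'];return T
def cam(n,T=None):
    c=r.camera_params(n);K=np.array([[c['fx'],0,c['cx']],[0,c['fy'],c['cy']],[0,0,1]])
    return K,np.array(c['dist_coeffs']),np.array(c['pose']) if n!='wrist' else T@np.array(c['tool_from_camera'])
def rays(px,C):
    K,D,P=C;u=cv2.undistortPoints(np.float64(px).reshape(-1,1,2),K,D)[:,0]
    return np.c_[u,np.ones(len(u))]@P[:3,:3].T,P[:3,3]
def plane(px,z,C):
    d,o=rays(px,C);return o+d*((z-o[2])/d[:,2])[:,None]
def cloud(dep,C,box=None):
    m=dep>0
    v,u=np.nonzero(m);d,o=rays(np.c_[u,v],C);return np.c_[u,v],o+d*dep[v,u][:,None]
def proj(X,C):
    K,D,P=C;Pi=np.linalg.inv(P);return cv2.projectPoints(np.float64(X).reshape(-1,1,3),cv2.Rodrigues(Pi[:3,:3])[0],Pi[:3,3],K,D)[0][:,0]
E
python3 - <<'E'
from h import *
np.set_printoptions(precision=1,suppress=True)
C=cam('top');im=cv2.imread('pics/top0.png');d=np.load('pics/top0.npy')
px,X=cloud(d,C)
print('floor z',np.median(X[:,2]),X[:,2].std())
def near(u,v,w): return (abs(px[:,0]-u)<w)&(abs(px[:,1]-v)<w)
for n,(u,v) in dict(a=(445,224),b=(451,275),pink=(423,316),p1=(493,247),p2=(483,310)).items():
    Q=X[near(u,v,22)&(X[:,2]>36)];(c,s,a)=cv2.minAreaRect(np.float32(Q[:,:2]));print(n,len(Q),np.median(Q[:,2]),c,s,a)
for n,(u,v,w,zl) in dict(funnel=(369,160,30,60),cup=(296,165,22,45),jar=(471,173,22,70),bottle=(165,262,35,30)).items():
    Q=X[near(u,v,w)&(X[:,2]>zl)];print(n,len(Q),Q.mean(0),Q.min(0),Q.max(0))
m=(px[:,0]>255)&(px[:,0]<372)&(px[:,1]>245)&(px[:,1]<318)
for lo in(3,10,24,34,44,60,76):
    Q=X[m&(X[:,2]>lo)];print(lo,len(Q),cv2.minAreaRect(np.float32(Q[:,:2])),Q.mean(0))
crop=im[190:340,250:510];cv2.imwrite('pics/crop0.png',cv2.resize(crop,None,fx=3,fy=3,interpolation=cv2.INTER_CUBIC))
E
```

```text
floor z 0.7078478557049266 75.13016078679622
a 325 44.028183152552174 (568.39892578125, -188.74549865722656) (44.150146484375, 30.96122169494629) 66.68959045410156
b 336 43.823122801362615 (462.5965270996094, -195.77859497070312) (29.85999298095703, 45.44915771484375) 16.86225128173828
pink 342 43.86899511168974 (381.3222961425781, -135.87974548339844) (30.100543975830078, 44.710060119628906) 3.0205163955688477
p1 317 43.86511071305563 (517.5379028320312, -287.14056396484375) (30.52519416809082, 45.056060791015625) 67.90306854248047
p2 321 43.800608493724894 (390.718017578125, -259.08392333984375) (41.92525863647461, 31.905370712280273) 41.22730255126953
funnel 82 [703.2 -38.8  84.1] [696.4 -48.2  60.3] [713.1 -32.2 100.2]
cup 273 [702.2 115.4  53.7] [657.3  76.4  45.1] [736.5 145.7  62.5]
jar 688 [ 666.9 -240.5   84.6] [ 638.4 -270.9   70. ] [ 696.2 -212.7   92. ]
bottle 1605 [492.5 352.8 138.4] [458.  329.6  30.2] [533.9 400.9 202.9]
3 3249 ((457.25653076171875, 80.81779479980469), (238.43751525878906, 146.57217407226562), 88.81961822509766) [456.6  81.7  16.5]
10 1593 ((453.318115234375, 79.91255950927734), (73.63809204101562, 193.49639892578125), 16.279010772705078) [455.3  75.8  28.6]
24 789 ((452.9500427246094, 79.8415298461914), (73.109375, 193.54299926757812), 16.05975341796875) [447.7  80.8  41.5]
34 518 ((456.9058837890625, 61.91312026977539), (60.36125183105469, 161.59280395507812), 21.933475494384766) [449.5  74.2  47.8]
44 121 ((450.64862060546875, 76.3735122680664), (27.78744888305664, 91.14347839355469), 31.84920310974121) [468.4  47.2  80.6]
60 117 ((469.3130187988281, 46.40605163574219), (25.987812042236328, 15.9853515625), 15.929163932800293) [468.9  46.7  81.7]
76 112 ((469.3587951660156, 46.41912078857422), (25.892606735229492, 15.9853515625), 15.929163932800293) [469.3  46.6  82.3]
```

View pics/crop0.png

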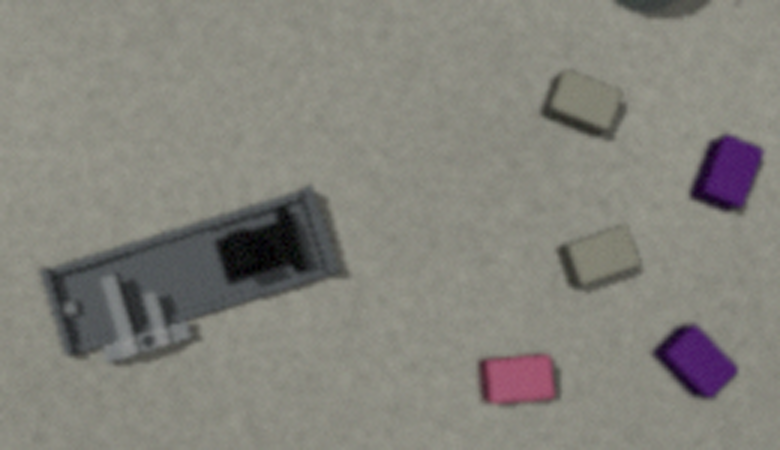

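The crop confirms that the off-white pair is top-image (445,224) and (451,275), with pink and purple excluded. It also shows the pusher at home by the end wall on the right and the tooth and stop tongue on the left. By depth, knob_top is at (469.3, 46.4), the track's x axis points at 106°, and the track origin is about (483.6, −3.5).

I move above the knob.

Request:
jog_arm(rows=[[[-40,-35,0],[0,0,0.1]],[[-80,-70,5],[0,0,0.2]],[[-120,-104,10],[0,0,0.3]],[[-160,-139,20],[0,0,0.4]],[[-200,-174,30],[0,0,0.5]],[[-240,-209,40],[0,0,0.6]],[[-280,-244,50],[0,0,0.7]],[[-320,-279,60],[0,0,0.8]],[[-360,-314,66],[0,0,0.826]],[[-398.5,-347.7,71],[0,0,0.826]]], grip=60, force=40)

```text
time: 1.1
tool_pos: [456.4, 76.2, 163.5]
tcp_rot: [-180.0, -0.0, 105.9]
ft_force: [1.9, 1.0, 0.1]
finger_gap: 59.8
grip_force: 0.0
```

Request:
jog_arm(rows=[[[0,0,0],[0,0,0]],[[0,0,0],[0,0,0]]])

```text
time: 1.3
tool_pos: [456.3, 76.9, 163.6]
tcp_rot: [-179.9, -0.0, 105.8]
ft_force: [-0.2, 0.9, -0.3]
finger_gap: 59.8
grip_force: 0.0
```

Run:
```python
from h import *
np.set_printoptions(precision=2,suppress=True)
T=tool();p,d=r.snapshot('wrist');cv2.imwrite('pics/w1.png',p);np.save('pics/w1.npy',d);np.save('pics/w1T.npy',T)
for i in range(3): s=r.sense();print(s['tool_pos'],s['tcp_rot'],s['ft_force'])
C=cam('wrist',T);px,X=cloud(d,C)
b=(abs(X[:,0]-453)<130)&(abs(X[:,1]-80)<150)
Q=X[b&(X[:,2]>70)&(X[:,2]<90)];print('knob',len(Q),cv2.minAreaRect(np.float32(Q[:,:2])),np.median(Q[:,2]))
t=np.radians(106);ex=np.array([np.cos(t),np.sin(t)]);ey=np.array([-ex[1],ex[0]]);o=np.array([483.6,-3.5])
L=np.c_[(X[:,:2]-o)@ex,(X[:,:2]-o)@ey,X[:,2]]
print('floor',np.median(X[b&(X[:,2]<6),2]))
m=(abs(L[:,1])<60)&(L[:,0]>-30)&(L[:,0]<210)
Q=L[m&(L[:,2]>13.5)&(L[:,2]<45)];print('walls+',Q.min(0),Q.max(0))
for lo,hi,n in((13.5,18,'walls'),(31,36.5,'34'),(36.5,42,'catch'),(25,30.5,'back')):
    Q=L[m&(L[:,2]>lo)&(L[:,2]<hi)];print(n,len(Q),np.percentile(Q[:,0],[1,50,99]),np.percentile(Q[:,1],[1,50,99]))
for x in(40,60,80,100,150,170): 
    Q=L[m&(abs(L[:,0]-x)<4)&(L[:,2]>13)&(L[:,2]<19)];print(x,len(Q),Q[Q[:,1]<0][:,1].min() if (Q[:,1]<0).any() else None, Q[Q[:,1]<0][:,1].max() if (Q[:,1]<0).any() else None,Q[Q[:,1]>0][:,1].min() if (Q[:,1]>0).any() else None,Q[:,1].max() if len(Q) else None)
Q=L[m&(L[:,2]>34)&(L[:,2]<42)&(abs(L[:,1]-15)<5)];print('tooth/stop x hist',np.histogram(Q[:,0],np.arange(84,160,4)))
```

```text
[456.13  78.08 163.84] [-179.95   -0.04  105.91] [ 0.01  0.33 -0.59]
[456.13  78.08 163.84] [-179.95   -0.04  105.91] [ 0.01  0.33 -0.59]
[456.13  78.08 163.84] [-179.95   -0.04  105.91] [ 0.01  0.33 -0.59]
knob 1215 ((470.94512939453125, 48.62298583984375), (25.702394485473633, 16.99665641784668), 16.85793685913086) 81.32095499965354
floor -0.22658771206585016
walls+ [ -7.34 -32.68  13.51] [186.17  41.24  42.3 ]
walls 4810 [  0.79  77.58 179.6 ] [-31.94  -4.87  28.34]
34 1541 [ -6.96   1.31 147.92] [-30.69   0.37  36.38]
catch 2546 [115.78 138.24 149.21] [-12.3   21.55  40.7 ]
back 2017 [  0.41 158.82 186.  ] [-30.97  13.76  40.53]
40 131 -31.32017758563618 -26.56210518188178 12.67778095517798 27.70663737930038
60 542 -32.17099292640858 -0.5758810194610381 0.1551915666272946 28.044270488008372
80 164 -32.29850027775155 -26.78483024507648 22.60253727987463 28.077712623331397
100 175 -31.777143152022738 -25.776567067424676 22.3357157353073 28.231730542147496
150 188 -31.6724982093751 -25.86918270375184 22.859463519745418 29.192690001356794
170 316 -31.672873184514476 -0.0992635875550393 0.5638603544123382 28.69255190611845
tooth/stop x hist (array([ 0,  0,  0,  0,  0,  0,  0,  5, 91, 92,  0,  0,  0, 90, 97, 97,  0,
        0]), array([ 84,  88,  92,  96, 100, 104, 108, 112, 116, 120, 124, 128, 132,
       136, 140, 144, 148, 152, 156]))
```

View pics/w1.png

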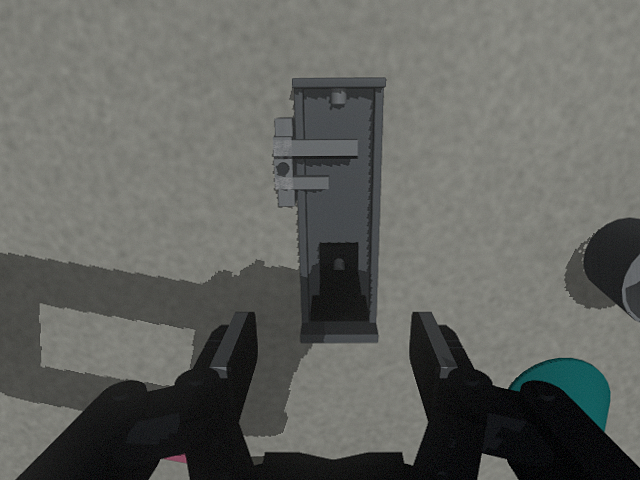

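The wrist view shows the track from column 293 to 385, the tooth at (310,183), the stop bar at (325,148) and the knob at (338,270). Finger tips are at (250,315) and (418,315). Pose readings are noisy, so I work in the tool frame relative to the fingers.

Run:
```python
from h import *
np.set_printoptions(precision=2,suppress=True)
T=np.load('pics/w1T.npy');print(T[:3,3],R.from_matrix(T[:3,:3]).as_euler('xyz',degrees=True))
C=cam('wrist',np.eye(4));px,X=cloud(np.load('pics/w1.npy'),C)
h=T[2,3]-X[:,2]
m=(abs(X[:,0])<200)&(abs(X[:,1])<70)
Q=X[m&(h>76)&(h<90)];Q=Q[abs(Q[:,2]-np.median(Q[:,2]))<3];print('knob tool',len(Q),cv2.minAreaRect(np.float32(Q[:,:2])),np.median(Q[:,2]),Q.min(0),Q.max(0))
for nm,yl,yh in(('w-',-40,-5),('w+',10,50)):
    pass
k=Q.mean(0)
for dx in (20,40,60,90,110,120):
    W=X[m&(abs(X[:,0]-(k[0]+dx))<3)&(h>14)&(h<19)];y=np.sort(W[:,1]);print(dx,len(y),y[:1],y[-1:],[ (a,b) for a,b in zip(y[:-1],y[1:]) if b-a>8])
# fingers: close points
F=X[(h>140)&(X[:,2]<40)];F=F[(F[:,2]>-25)];print('fingers y',F[F[:,1]<0][:,1].max(),F[F[:,1]>0][:,1].min(),F[:,2].max())
```

```text
[456.26  76.94 163.6 ] [-179.93   -0.03  105.79]
knob tool 986 ((-31.29515838623047, 6.532505512237549), (25.704059600830078, 16.996654510498047), 88.93336486816406) 82.05685445058901 [-39.95  -6.21  79.94] [-22.85  19.41  85.06]
20 120 [-23.95] [36.92] [(np.float64(-18.412856419204314), np.float64(31.34280648203577))]
40 119 [-24.12] [36.12] [(np.float64(-18.078911922352017), np.float64(30.751921944380356))]
60 67 [30.2] [36.13] []
90 71 [29.94] [35.9] []
110 156 [-24.16] [35.93] [(np.float64(-18.579309437054732), np.float64(30.09989264881256))]
120 308 [-24.59] [36.08] [(np.float64(-18.880353049722334), np.float64(1.3637216247661925)), (np.float64(10.248454955608658), np.float64(29.90341893600059))]
fingers y -27.527943418810302 31.53623127678119 -3.69464744413483
```

Request:
jog_arm(rows=[[[-32.5,4.5,20],[0,0,0]],[[-32.5,4.5,60],[0,0,0]],[[-32.5,4.5,95],[0,0,0]],[[-32.5,4.5,117],[0,0,0]],[[-32.5,4.5,117],[0,0,0]],[[-32.5,4.5,117],[0,0,0]]])

```text
time: 1.95
tool_pos: [469.5, 49.4, 47.7]
tcp_rot: [-180.0, -0.0, 106.1]
ft_force: [0.1, 0.1, 0.2]
finger_gap: 59.9
grip_force: 0.0
```

Request:
jog_arm(rows=[[[0,0,0],[0,0,0]],[[0,0,0],[0,0,0]],[[0,0,0],[0,0,0]],[[0,0,0],[0,0,0]],[[0,0,0],[0,0,0]]], grip=20, force=40)

```text
time: 2.45
tool_pos: [469.6, 48.1, 49.0]
tcp_rot: [-180.0, 0.0, 106.0]
ft_force: [-10.9, -1.2, 13.6]
finger_gap: 25.7
grip_force: 40.7
```

Request:
jog_arm(rows=[[[0,-0.5,-0.5],[0,0,0]],[[0,-1,-1],[0,0,0]],[[0,-1,-1],[0,0,0]]])

```text
time: 2.75
tool_pos: [469.3, 48.0, 49.2]
tcp_rot: [179.9, 0.0, 106.0]
ft_force: [-4.3, 0.1, 7.3]
finger_gap: 25.4
grip_force: 40.1
```

Request:
jog_arm(rows=[[[3,-0.4,-1],[0,0,0]],[[8,-0.4,-1],[0,0,0]],[[16,-0.4,-1],[0,0,0]],[[24,-0.4,-1],[0,0,0]],[[32,-0.4,-1],[0,0,0]],[[40,-0.4,-1],[0,0,0]],[[48,-0.4,-1],[0,0,0]],[[55,-0.4,-1],[0,0,0]],[[60,-0.4,-1],[0,0,0]],[[60,-0.4,-1],[0,0,0]]])

```text
time: 3.75
tool_pos: [452.0, 105.7, 49.3]
tcp_rot: [180.0, 0.1, 106.0]
ft_force: [1.7, -5.6, -1.7]
finger_gap: 25.4
grip_force: 40.4
```

Request:
jog_arm(rows=[[[2,0,0],[0,0,0]],[[4,0,0],[0,0,0]],[[6,0,0],[0,0,0]],[[8,0,0],[0,0,0]],[[8,0,0],[0,0,0]]])

```text
time: 4.25
tool_pos: [449.9, 112.9, 49.3]
tcp_rot: [180.0, 0.1, 106.0]
ft_force: [1.0, -5.9, -2.1]
finger_gap: 25.6
grip_force: 40.4
```

Request:
jog_arm(rows=[[[1,0,0],[0,0,0]],[[2,0,0],[0,0,0]],[[3,0,0],[0,0,0]],[[3,0,0],[0,0,0]],[[3,0,0],[0,0,0]]])

```text
time: 4.75
tool_pos: [449.1, 115.7, 49.3]
tcp_rot: [180.0, 0.1, 106.0]
ft_force: [2.1, -6.6, -2.7]
finger_gap: 25.7
grip_force: 40.4
```

Request:
jog_arm(rows=[[[1,0,0],[0,0,0]],[[2,0,0],[0,0,0]],[[2,0,0],[0,0,0]],[[2,0,0],[0,0,0]]])

```text
time: 5.15
tool_pos: [448.6, 117.6, 49.3]
tcp_rot: [180.0, 0.1, 106.0]
ft_force: [1.5, -7.7, -1.1]
finger_gap: 25.3
grip_force: 40.4
```

Request:
jog_arm(rows=[[[1,0,0],[0,0,0]],[[2,0,0],[0,0,0]],[[2,0,0],[0,0,0]],[[2,0,0],[0,0,0]]])

```text
time: 5.55
tool_pos: [448.1, 119.5, 49.3]
tcp_rot: [180.0, 0.1, 106.0]
ft_force: [2.2, -7.7, -1.9]
finger_gap: 25.5
grip_force: 40.4
```

Request:
jog_arm(rows=[[[1,0,0],[0,0,0]],[[1.5,0,0],[0,0,0]],[[1.5,0,0],[0,0,0]],[[1.5,0,0],[0,0,0]]])

```text
time: 5.95
tool_pos: [447.7, 120.8, 49.3]
tcp_rot: [180.0, 0.1, 106.0]
ft_force: [1.4, -7.3, -2.0]
finger_gap: 25.4
grip_force: 40.4
```

Request:
jog_arm(rows=[[[1,0,0],[0,0,0]],[[1.5,0,0],[0,0,0]],[[1.5,0,0],[0,0,0]],[[1.5,0,0],[0,0,0]]])

```text
time: 6.35
tool_pos: [447.2, 122.3, 49.3]
tcp_rot: [180.0, 0.1, 106.0]
ft_force: [1.5, -7.1, -2.0]
finger_gap: 25.2
grip_force: 40.4
```

Request:
jog_arm(rows=[[[1,0,0],[0,0,0]],[[1.5,0,0],[0,0,0]],[[1.5,0,0],[0,0,0]],[[1.5,0,0],[0,0,0]]])

```text
time: 6.75
tool_pos: [446.9, 123.5, 49.3]
tcp_rot: [180.0, 0.1, 106.0]
ft_force: [1.7, -9.0, -1.8]
finger_gap: 25.8
grip_force: 40.4
```

Request:
jog_arm(rows=[[[0.5,0,0],[0,0,0]],[[1,0,0],[0,0,0]],[[1,0,0],[0,0,0]],[[1,0,0],[0,0,0]]])

```text
time: 7.15
tool_pos: [446.8, 123.7, 49.3]
tcp_rot: [180.0, 0.2, 106.0]
ft_force: [2.9, -12.1, -2.4]
finger_gap: 25.1
grip_force: 40.2
```

Stop felt at command about 80. I back off about half the play and slide sideways.

Request:
jog_arm(rows=[[[-1.5,0,0],[0,0,0]],[[-3,0,0],[0,0,0]],[[-3,-2,0],[0,0,0]],[[-3,-4,0],[0,0,0]],[[-3,-6,0],[0,0,0]],[[-3,-6,0],[0,0,0]]])

```text
time: 7.75
tool_pos: [441.5, 120.1, 49.3]
tcp_rot: [180.0, 0.1, 106.0]
ft_force: [1.7, -6.9, -1.8]
finger_gap: 25.4
grip_force: 40.3
```

Request:
jog_arm(rows=[[[0,-2,0],[0,0,0]],[[0,-4,0],[0,0,0]],[[0,-6,0],[0,0,0]],[[0,-6.3,0],[0,0,0]],[[0,-6.3,0],[0,0,0]]])

```text
time: 8.25
tool_pos: [435.6, 118.4, 49.3]
tcp_rot: [180.0, 0.1, 106.0]
ft_force: [2.7, -7.3, -2.3]
finger_gap: 25.1
grip_force: 40.3
```

Request:
jog_arm(rows=[[[-0.7,0,0],[0,0,0]],[[-1.4,0,0],[0,0,0]],[[-2,0,0],[0,0,0]],[[-2.5,0,0],[0,0,0]],[[-2.5,0,0],[0,0,0]]])

```text
time: 8.75
tool_pos: [436.3, 116.1, 49.3]
tcp_rot: [180.0, 0.1, 106.0]
ft_force: [1.0, -6.5, -1.0]
finger_gap: 25.6
grip_force: 40.3
```

Request:
jog_arm(rows=[[[-0.5,0,0],[0,0,0]],[[-1,0,0],[0,0,0]],[[-1.3,0,0],[0,0,0]],[[-1.3,0,0],[0,0,0]]])

```text
time: 9.15
tool_pos: [436.3, 115.8, 49.3]
tcp_rot: [180.0, -0.0, 106.0]
ft_force: [0.4, 1.2, -0.5]
finger_gap: 25.5
grip_force: 40.5
```

The tooth now carries the spring. I release and rise.

Request:
jog_arm(rows=[[[0,0,0],[0,0,0]],[[0,0,0],[0,0,0]],[[0,0,0],[0,0,0]],[[0,0,0],[0,0,0]],[[0,0,-30],[0,0,0]],[[0,0,-70],[0,0,0]],[[0,0,-110],[0,0,0]],[[0,0,-110],[0,0,0]],[[0,0,-110],[0,0,0]]], grip=60)

```text
time: 10.05
tool_pos: [437.2, 115.4, 160.4]
tcp_rot: [179.8, 0.0, 106.0]
ft_force: [-0.1, 0.2, -0.6]
finger_gap: 60.2
grip_force: 0.0
```

Run:
```python
from h import *
np.set_printoptions(precision=2,suppress=True)
T=tool();print(T[:3,3],r.sense()['time'],r.sense()['ft_force'])
p,d=r.snapshot('top');C=cam('top');px,X=cloud(d,C)
t=np.radians(106);ex=np.array([np.cos(t),np.sin(t)]);ey=np.array([-ex[1],ex[0]]);o=np.array([483.6,-3.5])
L=np.c_[(X[:,:2]-o)@ex,(X[:,:2]-o)@ey,X[:,2]]
Q=L[(L[:,0]>100)&(L[:,0]<160)&(abs(L[:,1])<45)&(L[:,2]>76)&(L[:,2]<88)];print('top knob',len(Q),Q.mean(0) if len(Q) else 0)
p,d=r.snapshot('wrist');cv2.imwrite('pics/w2.png',p);px,X=cloud(d,cam('wrist',np.eye(4)));h=T[2,3]-X[:,2]
m=(abs(X[:,0])<250)&(abs(X[:,1])<90)
Q=X[m&(h>76)&(h<88)];print('knob tool',len(Q),cv2.minAreaRect(np.float32(Q[:,:2])))
W=X[m&(h>13)&(h<19)];n,e=np.histogram(W[:,1],np.arange(-90,90,2));print([(e[i],n[i]) for i in range(len(n)) if n[i]>60])
```

```text
[437.21 115.38 160.39] 10.05 [-0.07  0.2  -0.55]
top knob 0 0
knob tool 1260 ((0.4383845329284668, 2.5401134490966797), (16.17702865600586, 25.808013916015625), 0.9185086488723755)
[(np.int64(-16), np.int64(339)), (np.int64(-14), np.int64(429)), (np.int64(-12), np.int64(392)), (np.int64(-10), np.int64(147)), (np.int64(10), np.int64(65)), (np.int64(18), np.int64(125)), (np.int64(20), np.int64(130)), (np.int64(22), np.int64(131)), (np.int64(24), np.int64(128)), (np.int64(26), np.int64(137)), (np.int64(28), np.int64(140)), (np.int64(38), np.int64(476)), (np.int64(40), np.int64(565)), (np.int64(42), np.int64(563)), (np.int64(44), np.int64(196))]
```

Hook confirmed: knob at track y about 12 and let go, pusher about 75 mm back. Next is block b at (462.6, −195.8).

Request:
jog_arm(rows=[[[-20,-4,0],[0,0,0.148]],[[-55,-10,0],[0,0,0.296]],[[-95,-19,0],[0,0,0.444]],[[-135,-27,0],[0,0,0.592]],[[-175,-35,0],[0,0,0.74]],[[-215,-43,0],[0,0,0.888]],[[-250,-50,0],[0,0,1.036]],[[-280,-56,5],[0,0,1.184]],[[-298,-60,8],[0,0,1.332]],[[-306.5,-61,10],[0,0,1.48]]], grip=66)

```text
time: 11.15
tool_pos: [460.5, -197.4, 146.6]
tcp_rot: [-179.8, 0.2, 20.7]
ft_force: [-0.0, 1.0, -0.3]
finger_gap: 65.9
grip_force: 0.0
```

Request:
jog_arm(rows=[[[0,0,0],[0,0,0.075]],[[0,0,0],[0,0,0.075]],[[0,0,0],[0,0,0.075]]])

```text
time: 11.45
tool_pos: [461.2, -195.7, 147.8]
tcp_rot: [-179.9, 0.1, 17.0]
ft_force: [-0.3, 0.1, -0.1]
finger_gap: 66.0
grip_force: 0.0
```

```bash
cat > blk.py <<'E'
from h import *
np.set_printoptions(precision=2,suppress=True)
def look():
    T=tool();p,d=r.snapshot('wrist');print(T[:3,3],R.from_matrix(T[:3,:3]).as_euler('xyz',degrees=True))
    px,X=cloud(d,cam('wrist',np.eye(4)));h=T[2,3]-X[:,2]
    m=(abs(X[:,0])<45)&(abs(X[:,1])<45)&(h>38)&(h<49);Q=X[m]
    print('block tool (y minus 2)',len(Q),cv2.minAreaRect(np.float32(Q[:,:2])),np.median(h[m]))
    b=p[px[m][:,1],px[m][:,0]];print('colour',np.median(b,0))
E
python3 -c "
from blk import *
look()"
```

```text
[ 461.22 -195.66  147.75] [-179.89    0.1    17.04]
block tool (y minus 2) 3012 ((3.817495346069336, 1.0981502532958984), (29.830615997314453, 44.04887771606445), 0.23861901462078094) 43.59337669483763
colour [106. 115. 115.]
```

Request:
jog_arm(rows=[[[2.5,-0.9,40],[0,0,0]],[[2.5,-0.9,85],[0,0,0]],[[2.5,-0.9,115],[0,0,0]],[[2.5,-0.9,130],[0,0,0]],[[2.5,-0.9,130],[0,0,0]],[[2.5,-0.9,130],[0,0,0]]])

```text
time: 12.1
tool_pos: [464.2, -194.4, 19.5]
tcp_rot: [-180.0, 0.0, 17.0]
ft_force: [-0.0, -0.5, 0.1]
finger_gap: 66.3
grip_force: 0.0
```

Request:
jog_arm(rows=[[[0,0,0],[0,0,0]],[[0,0,0],[0,0,0]],[[0,0,0],[0,0,0]],[[0,0,0],[0,0,0]],[[0,0,0],[0,0,0]]], grip=36, force=30)

```text
time: 12.6
tool_pos: [465.6, -195.3, 21.0]
tcp_rot: [179.9, -0.1, 16.9]
ft_force: [-0.5, 1.1, 6.4]
finger_gap: 43.1
grip_force: 31.9
```

Request:
jog_arm(rows=[[[0,0,-20],[0,0,0]],[[0,0,-60],[0,0,-0.145]],[[5,-15,-100],[0,0,-0.29]],[[15,-45,-105],[0,0,-0.435]],[[30,-80,-105],[0,0,-0.58]],[[42,-115,-105],[0,0,-0.725]],[[54,-145,-105],[0,0,-0.87]],[[64,-172,-105],[0,0,-1.015]],[[72,-188,-105],[0,0,-1.16]],[[74.5,-194,-105],[0,0,-1.305]]])

```text
time: 13.6
tool_pos: [479.2, 14.5, 124.6]
tcp_rot: [180.0, -0.0, 92.1]
ft_force: [0.2, 0.0, -1.2]
finger_gap: 43.3
grip_force: 31.0
```

Request:
jog_arm(rows=[[[0,0,0],[0,0,-0.145]],[[0,0,0],[0,0,-0.25]],[[0,0,0],[0,0,-0.25]],[[0,0,0],[0,0,-0.25]]])

```text
time: 14.0
tool_pos: [479.1, 12.6, 124.4]
tcp_rot: [180.0, 0.0, 105.8]
ft_force: [0.1, 0.2, -1.5]
finger_gap: 43.2
grip_force: 31.0
```

```bash
cat >> blk.py <<'E'
def over(name):
    s=r.sense();T=tool();p,d=r.snapshot('wrist');cv2.imwrite(f'pics/{name}.png',p);np.save(f'pics/{name}.npy',d)
    print(T[:3,3],s['tcp_rot'],s['time'],s['ft_force'],s['finger_gap'])
    px,X=cloud(d,cam('wrist',np.eye(4)));h=T[2,3]-X[:,2]
    B=X[(abs(X[:,0])<30)&(abs(X[:,1]-2)<24)&(X[:,2]>-45)&(X[:,2]<-10)]
    z=np.median(B[:,2]);Q=B[abs(B[:,2]-z)<4];print('held top z',z,len(Q),cv2.minAreaRect(np.float32(Q[:,:2])),Q.min(0),Q.max(0))
    m=(abs(X[:,1])<60)
    for lo,hi in((26,31),(13.5,18.5),(76,88),(36,41)):
        W=X[m&(h>lo)&(h<hi)&(X[:,0]>20)]
        if len(W): print(lo,len(W),'x',np.percentile(W[:,0],[1,50,99]),'y',np.percentile(W[:,1],[1,50,99]))
    for a in range(30,200,20):
        W=X[m&(h>13)&(h<18.5)&(abs(X[:,0]-a)<5)];y=np.sort(W[:,1])
        if len(y)>20: print('wall at',a,[(q.round(1),w.round(1)) for q,w in zip(y[:-1],y[1:]) if w-q>20],y[[0,-1]])
E
python3 -c "
from blk import *
over('w3')"
```

```text
[479.1   12.61 124.41] [179.98   0.01 105.8 ] 14.0 [ 0.13  0.24 -1.47] 43.18216990005664
held top z -22.5182010811778 9493 ((-2.3091392517089844, 1.9970169067382812), (30.954673767089844, 47.945281982421875), 0.018213924020528793) [-17.78 -21.97 -26.52] [ 13.17  25.97 -18.52]
26 822 x [ 78.94  94.05 137.4 ] y [-41.45 -34.73  16.71]
13.5 6545 x [ 22.43  90.51 138.76] y [-28.83   7.39  31.52]
76 2531 x [102.67 110.26 117.95] y [-23.78 -11.14   1.65]
36 3304 x [ 98.96 121.93 131.95] y [-41.51 -27.29  12.42]
wall at 30 [(np.float64(-22.6), np.float64(25.9))] [-28.57  31.8 ]
wall at 50 [(np.float64(-22.7), np.float64(25.6))] [-28.85  31.82]
wall at 70 [(np.float64(-22.8), np.float64(25.6))] [-28.95  31.79]
wall at 90 [] [-29.77  31.71]
wall at 110 [] [-5.41 31.59]
wall at 130 [] [25.49 31.98]
```

View pics/w3.png

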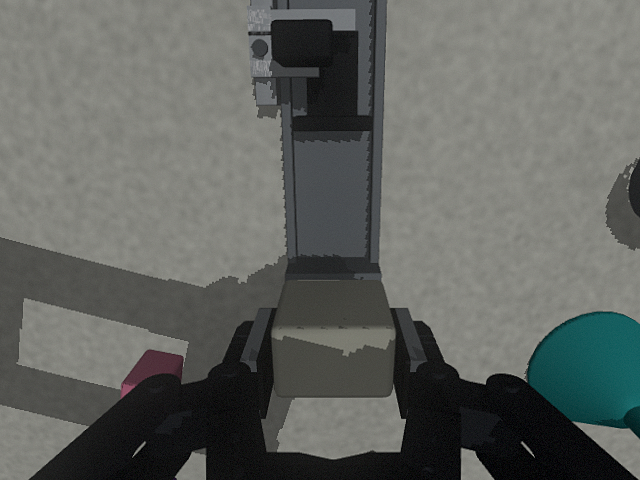

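The held block (top face rows 325–395, columns 272–393) is square to the channel, whose walls are at columns 285–380. Shift −0.5 mm sideways and 5 mm back for end-wall clearance, then lower.

Request:
jog_arm(rows=[[[5,-0.5,30],[0,0,0]],[[5,-0.5,65],[0,0,0]],[[5,-0.5,80],[0,0,0]],[[5,-0.5,82],[0,0,0]],[[5,-0.5,86],[0,0,0]],[[5,-0.5,90],[0,0,0]],[[5,-0.5,94],[0,0,0]],[[5,-0.5,94],[0,0,0]]])

```text
time: 14.85
tool_pos: [477.4, 17.3, 30.4]
tcp_rot: [180.0, 0.0, 106.0]
ft_force: [0.4, -0.8, -0.7]
finger_gap: 43.2
grip_force: 31.1
```

Request:
jog_arm(rows=[[[0,0,2],[0,0,0]],[[0,0,4],[0,0,0]],[[0,0,5.5],[0,0,0]],[[0,0,5.5],[0,0,0]]])

```text
time: 15.25
tool_pos: [477.5, 17.3, 25.0]
tcp_rot: [180.0, 0.0, 106.0]
ft_force: [-1.9, 0.1, 3.1]
finger_gap: 43.4
grip_force: 31.7
```

Request:
jog_arm(rows=[[[0,0,-0.5],[0,0,0]],[[0,0,-0.5],[0,0,0]],[[0,0,-0.5],[0,0,0]],[[0,0,-0.5],[0,0,0]],[[0,0,-35],[0,0,0]],[[0,0,-75],[0,0,0]],[[-20,0,-105],[0,0,-0.12]],[[-60,5,-115],[0,0,-0.26]],[[-105,14,-115],[0,0,-0.4]],[[-148,20,-115],[0,0,-0.54]]], grip=62)

```text
time: 16.25
tool_pos: [538.5, -121.0, 140.8]
tcp_rot: [179.9, 0.1, 137.3]
ft_force: [-0.0, -0.5, 0.1]
finger_gap: 62.1
grip_force: 0.0
```

Request:
jog_arm(rows=[[[-36.4,26.7,0],[0,0,-0.14]],[[-58,44,0],[0,0,-0.28]],[[-60,47.7,0],[0,0,-0.345]],[[-60,47.7,0],[0,0,-0.345]],[[-60,47.7,0],[0,0,-0.345]]], grip=66)

```text
time: 16.75
tool_pos: [613.1, -125.4, 139.2]
tcp_rot: [-180.0, -0.1, 156.6]
ft_force: [-0.4, 0.2, 0.9]
finger_gap: 65.8
grip_force: 0.0
```

```bash
python3 -c "
from blk import *
look()
d=r.snapshot('top')[1];C=cam('top');px,X=cloud(d,C)
m=(abs(X[:,0]-478)<30)&(abs(X[:,1]-15)<40)&(X[:,2]>44)&(X[:,2]<54);Q=X[m]
print('placed',len(Q),cv2.minAreaRect(np.float32(Q[:,:2])),np.median(Q[:,2]))
t=np.radians(106);ex=np.array([np.cos(t),np.sin(t)]);ey=np.array([-ex[1],ex[0]]);o=np.array([483.6,-3.5])
c=np.array(cv2.minAreaRect(np.float32(Q[:,:2]))[0])-o;print(c@ex,c@ey)
m=(abs(X[:,0]-440)<40)&(abs(X[:,1]-120)<40)&(X[:,2]>78)&(X[:,2]<90);Q=X[m]
c=np.array(cv2.minAreaRect(np.float32(Q[:,:2]))[0])-o;print('knob',len(Q),c@ex,c@ey)
"
```

```text
[ 613.14 -125.4   139.25] [-179.99   -0.06  156.57]
block tool (y minus 2) 0 ((0.0, 0.0), (0.0, 0.0), 0.0) nan
colour [nan nan nan]
placed 310 ((478.5290222167969, 13.801277160644531), (43.571231842041016, 29.672882080078125), 15.389815330505371) 47.961731659450834
18.028805932908927 0.10565841513029885
knob 104 126.00871840179036 12.590022020141834
  return _methods._mean(a, axis=axis, dtype=dtype,
  ret = ret.dtype.type(ret / rcount)
  ret = um.true_divide(
```

Block b stands at track x 18, y 0.1. My second jog used a wrong lateral sign, so I correct to block a.

Request:
jog_arm(rows=[[[8,-38,0],[0,0,0]],[[16,-75.8,0],[0,0,0]],[[16,-75.8,30],[0,0,0]],[[16,-75.8,70],[0,0,0]],[[16,-75.8,70],[0,0,0]]])

```text
time: 17.35
tool_pos: [564.1, -187.3, 64.1]
tcp_rot: [-180.0, -0.6, 156.6]
ft_force: [-0.3, 1.2, -1.4]
finger_gap: 66.0
grip_force: 0.0
```

```bash
python3 -c "
from blk import *
look()"
```

```text
[ 564.06 -187.27   64.06] [-180.     -0.57  156.59]
block tool (y minus 2) 5820 ((-5.642093658447266, 1.0211372375488281), (30.484355926513672, 43.6671257019043), 0.18719497323036194) 43.591833721021914
colour [66. 72. 72.]
```

Request:
jog_arm(rows=[[[-5,-0.3,10],[0,0,0]],[[-5,-0.3,30],[0,0,0]],[[-5,-0.3,40],[0,0,0]],[[-5,-0.3,40],[0,0,0]],[[-5,-0.3,40],[0,0,0]]])

```text
time: 17.9
tool_pos: [574.0, -191.2, 30.6]
tcp_rot: [-180.0, 0.1, 156.7]
ft_force: [0.8, 0.4, 0.8]
finger_gap: 65.8
grip_force: 0.0
```

Request:
jog_arm(rows=[[[5,0,3],[0,0,0]],[[5.5,0,8],[0,0,0]],[[5.5,0,11],[0,0,0]],[[5.5,0,11],[0,0,0]],[[5.5,0,11],[0,0,0]]])

```text
time: 18.4
tool_pos: [568.3, -188.9, 18.7]
tcp_rot: [-180.0, -0.0, 156.7]
ft_force: [0.1, 0.3, -0.1]
finger_gap: 66.3
grip_force: 0.0
```

Request:
jog_arm(rows=[[[0,0,0],[0,0,0]],[[0,0,0],[0,0,0]],[[0,0,0],[0,0,0]],[[0,0,0],[0,0,0]],[[0,0,0],[0,0,0]]], grip=36, force=30)

```text
time: 18.9
tool_pos: [568.7, -189.1, 19.0]
tcp_rot: [-180.0, 0.0, 156.7]
ft_force: [0.1, 0.4, 1.7]
finger_gap: 43.8
grip_force: 32.0
```

Request:
jog_arm(rows=[[[0,0,-20],[0,0,0]],[[0,0,-60],[0,0,0]],[[10,10,-95],[0,0,0.1]],[[35,33,-105],[0,0,0.24]],[[68,65,-105],[0,0,0.38]],[[102,98,-105],[0,0,0.52]],[[135,130,-105],[0,0,0.66]],[[165,158,-105],[0,0,0.8]],[[180,173,-105],[0,0,0.885]],[[184.2,177,-105],[0,0,0.885]]])

```text
time: 19.9
tool_pos: [467.9, 48.5, 123.3]
tcp_rot: [-180.0, -0.0, 106.0]
ft_force: [0.5, -0.4, -1.0]
finger_gap: 43.4
grip_force: 31.7
```

Request:
jog_arm(rows=[[[0,0,0],[0,0,0]],[[0,0,0],[0,0,0]],[[0,0,0],[0,0,0]],[[0,0,0],[0,0,0]]])

```text
time: 20.3
tool_pos: [469.5, 45.6, 123.6]
tcp_rot: [-180.0, 0.0, 105.9]
ft_force: [-0.0, 0.9, -0.9]
finger_gap: 43.4
grip_force: 31.7
```

```bash
python3 -c "
from blk import *
over('w4')
T=tool();t=np.radians(106);ex=np.array([np.cos(t),np.sin(t)]);ey=np.array([-ex[1],ex[0]]);o=np.array([483.6,-3.5])
c=T[:2,3]-o;print('TCP track',c@ex,c@ey)
"
```

```text
[469.53  45.59 123.63] [-179.99    0.01  105.94] 20.3 [-0.02  0.9  -0.92] 43.37699426101605
held top z -24.51907493545518 9822 ((1.326289176940918, 1.9515647888183594), (30.405010223388672, 47.91594696044922), 0.3006839156150818) [-13.97 -21.95 -28.51] [ 16.47  25.96 -20.53]
26 2560 x [ 44.19 129.74 135.3 ] y [-40.8  -14.84  30.95]
13.5 6183 x [ 22.37  67.72 129.13] y [-28.77   6.9   31.78]
76 2143 x [68.47 76.39 83.91] y [-23.27 -10.56   2.04]
36 3331 x [64.95 88.97 98.07] y [-41.05 -23.11  12.74]
wall at 30 [(np.float64(-22.3), np.float64(25.9))] [-28.44  31.88]
wall at 50 [] [-29.37  31.72]
wall at 70 [] [ 2.63 32.  ]
wall at 90 [] [14.98 32.12]
wall at 110 [(np.float64(-22.7), np.float64(26.0))] [-29.5   32.05]
wall at 130 [] [-28.87  31.98]
TCP track 51.17964893286017 0.007490162501506054
```

Request:
jog_arm(rows=[[[0,-0.2,30],[0,0,0]],[[0,-0.2,65],[0,0,0]],[[0,-0.2,80],[0,0,0]],[[0,-0.2,82],[0,0,0]],[[0,-0.2,86],[0,0,0]],[[0,-0.2,90],[0,0,0]],[[0,-0.2,94],[0,0,0]],[[0,-0.2,94],[0,0,0]]])

```text
time: 21.15
tool_pos: [469.2, 46.4, 29.9]
tcp_rot: [180.0, 0.0, 106.0]
ft_force: [0.1, -0.4, -1.3]
finger_gap: 43.1
grip_force: 31.7
```

Request:
jog_arm(rows=[[[0,0,2],[0,0,0]],[[0,0,4],[0,0,0]],[[0,0,6],[0,0,0]],[[0,0,6],[0,0,0]]])

```text
time: 21.55
tool_pos: [468.7, 46.5, 23.4]
tcp_rot: [-180.0, -0.0, 106.0]
ft_force: [-0.3, -0.8, -1.9]
finger_gap: 43.5
grip_force: 31.7
```

Request:
jog_arm(rows=[[[0,0,0.5],[0,0,0]],[[0,0,1],[0,0,0]],[[0,0,1],[0,0,0]]])

```text
time: 21.85
tool_pos: [469.1, 46.5, 23.0]
tcp_rot: [180.0, 0.0, 106.0]
ft_force: [-1.3, 0.3, 3.1]
finger_gap: 43.4
grip_force: 32.1
```

Request:
jog_arm(rows=[[[0,0,-0.5],[0,0,0]],[[0,0,-0.5],[0,0,0]],[[0,0,-0.5],[0,0,0]],[[0,0,-0.5],[0,0,0]],[[0,0,-35],[0,0,0]],[[0,0,-75],[0,0,0]],[[5,0,-115],[0,0,0]],[[40,-6,-127],[0,0,0]],[[70,-12,-127],[0,0,0]],[[75.8,-12.3,-127],[0,0,0]]], grip=62)

```text
time: 22.85
tool_pos: [435.6, 118.0, 150.4]
tcp_rot: [179.9, -0.0, 106.1]
ft_force: [-0.3, -0.5, -0.3]
finger_gap: 61.6
grip_force: 0.0
```

Request:
jog_arm(rows=[[[0,0,0],[0,0,0]],[[0,0,0],[0,0,0]]], grip=50)

```text
time: 23.05
tool_pos: [436.4, 115.5, 149.3]
tcp_rot: [-180.0, 0.0, 106.0]
ft_force: [0.3, 0.2, -0.4]
finger_gap: 49.7
grip_force: 0.0
```

```bash
cat > chk.py <<'E'
from h import *
np.set_printoptions(precision=2,suppress=True)
t=np.radians(106);ex=np.array([np.cos(t),np.sin(t)]);ey=np.array([-ex[1],ex[0]]);o=np.array([483.6,-3.5])
def rect(nm,Q):
    c,s,a=cv2.minAreaRect(np.float32(Q[:,:2]));print(nm,len(Q),np.round(c,1),np.round(s,1),round(a,1),'z',np.median(Q[:,2]).round(1))
T=tool();s=r.sense();print(T[:3,3],s['time'],s['ft_force'],'TCP track',(T[:2,3]-o)@ex,(T[:2,3]-o)@ey)
for n in('top','wrist'):
    p,d=r.snapshot(n);cv2.imwrite(f'pics/chk_{n}.png',p);px,X=cloud(d,cam(n,T))
    L=np.c_[(X[:,:2]-o)@ex,(X[:,:2]-o)@ey,X[:,2]]
    Q=L[(L[:,0]>-5)&(L[:,0]<85)&(abs(L[:,1])<32)&(L[:,2]>43)&(L[:,2]<55)]
    x=np.sort(Q[:,0]);g=np.diff(x)
    if len(x): rect(n+' blocks',Q);print('x range',x[[0,-1]],[(x[i],x[i+1]) for i in np.nonzero(g>1.5)[0]])
    Q=L[(L[:,0]>85)&(L[:,0]<150)&(abs(L[:,1])<35)&(L[:,2]>77)&(L[:,2]<90)]
    if len(Q): rect(n+' knob',Q)
E
python3 chk.py
```

```text
[436.36 115.49 149.34] 23.05 [ 0.32  0.17 -0.44] TCP track 127.39865366435478 12.61176963158511
top blocks 377 [24.  -0.3] [41.9 43.8] 1.0 z 48.1
x range [ 2.79 44.6 ] [(np.float64(32.7637668188928), np.float64(36.411221665523456))]
wrist blocks 4400 [36.8 -1.9] [63.7 43.6] 0.2 z 47.5
x range [ 4.99 68.7 ] [(np.float64(35.63660098213644), np.float64(38.682077012675855))]
wrist knob 1273 [128.1  10.5] [16.4 25.5] 0.6 z 81.5
```

View pics/chk_wrist.png

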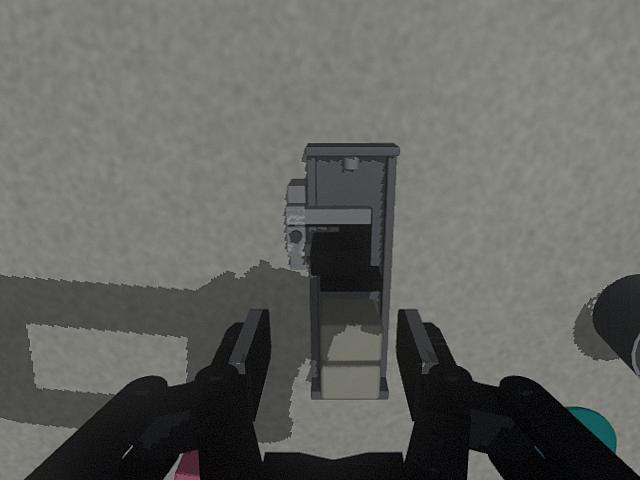

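Both blocks stand in the bay at (350,330) and (350,375), flat at top z 48. Now I regrip the hooked knob across the track.

Request:
jog_arm(rows=[[[0,0,40],[0,0,0]],[[0,0,80],[0,0,0]],[[0,0,99],[0,0,0]],[[0,0,99],[0,0,0]],[[0,0,99],[0,0,0]]])

```text
time: 23.65
tool_pos: [436.5, 115.4, 50.9]
tcp_rot: [-180.0, 0.0, 105.9]
ft_force: [-0.4, 0.2, 0.4]
finger_gap: 50.1
grip_force: 0.0
```

Request:
jog_arm(rows=[[[0,0,0],[0,0,0]],[[0,0,0],[0,0,0]],[[0,0,0],[0,0,0]],[[0,0,0],[0,0,0]],[[0,0,0],[0,0,0]]], grip=20, force=40)

```text
time: 24.15
tool_pos: [437.8, 116.0, 52.6]
tcp_rot: [179.8, 0.0, 106.0]
ft_force: [-1.6, -0.9, 6.8]
finger_gap: 25.2
grip_force: 42.8
```

Request:
jog_arm(rows=[[[1,0,0],[0,0,0]],[[2,0,0],[0,0,0]],[[3,0,0],[0,0,0]],[[3,0,0],[0,0,0]],[[3,0,0],[0,0,0]]])

```text
time: 24.65
tool_pos: [437.4, 117.9, 52.6]
tcp_rot: [179.8, 0.2, 106.0]
ft_force: [2.0, -7.7, 5.1]
finger_gap: 25.5
grip_force: 42.7
```

Request:
jog_arm(rows=[[[0,2,0],[0,0,0]],[[0,4,0],[0,0,0]],[[0,6,0],[0,0,0]],[[0,8,0],[0,0,0]],[[0,8,0],[0,0,0]]])

```text
time: 25.15
tool_pos: [445.4, 120.1, 52.6]
tcp_rot: [179.8, 0.2, 106.0]
ft_force: [2.4, -7.3, 2.9]
finger_gap: 25.6
grip_force: 42.5
```

Request:
jog_arm(rows=[[[0,2,0],[0,0,0]],[[0,3.5,0],[0,0,0]],[[0,4,0],[0,0,0]],[[0,4,0],[0,0,0]]])

```text
time: 25.55
tool_pos: [448.0, 120.9, 52.5]
tcp_rot: [179.9, 0.2, 106.0]
ft_force: [-3.3, -9.0, 9.3]
finger_gap: 25.2
grip_force: 43.4
```

Request:
jog_arm(rows=[[[-1,-0.5,-0.5],[0,0,0]],[[-3,-0.5,-0.5],[0,0,0]],[[-6,-0.5,-0.5],[0,0,0]],[[-9,-0.5,-0.5],[0,0,0]],[[-12,-0.5,-0.5],[0,0,0]],[[-15,-0.5,-0.5],[0,0,0]],[[-18,-0.5,-0.5],[0,0,0]],[[-20,-0.5,-0.5],[0,0,0]],[[-20,-0.5,-0.5],[0,0,0]]])

```text
time: 26.45
tool_pos: [453.4, 101.5, 52.6]
tcp_rot: [179.9, 0.1, 106.0]
ft_force: [-0.1, -6.9, 3.2]
finger_gap: 25.2
grip_force: 42.4
```

Request:
jog_arm(rows=[[[-1,0,0],[0,0,0]],[[-2,0,0],[0,0,0]],[[-3,0,0],[0,0,0]],[[-4,0,0],[0,0,0]],[[-5,0,0],[0,0,0]],[[-6,0,0],[0,0,0]],[[-7,0,0],[0,0,0]],[[-7,0,0],[0,0,0]]])

```text
time: 27.25
tool_pos: [455.2, 95.3, 52.6]
tcp_rot: [179.9, 0.1, 106.0]
ft_force: [-0.8, -5.1, 5.7]
finger_gap: 25.4
grip_force: 42.7
```

Request:
jog_arm(rows=[[[-0.7,0,0],[0,0,0]],[[-1.4,0,0],[0,0,0]],[[-2,0,0],[0,0,0]],[[-2,0,0],[0,0,0]]])

```text
time: 27.65
tool_pos: [455.7, 93.7, 52.6]
tcp_rot: [179.9, 0.1, 106.0]
ft_force: [-0.8, -4.1, 5.6]
finger_gap: 25.0
grip_force: 42.8
```

Request:
jog_arm(rows=[[[-0.7,0,0],[0,0,0]],[[-1.4,0,0],[0,0,0]],[[-1.4,0,0],[0,0,0]],[[-1.4,0,0],[0,0,0]]])

```text
time: 28.05
tool_pos: [455.8, 93.0, 52.6]
tcp_rot: [179.9, 0.0, 106.0]
ft_force: [-2.2, -1.1, 6.5]
finger_gap: 25.5
grip_force: 42.9
```

Request:
jog_arm(rows=[[[-0.5,0,0],[0,0,0]],[[-1,0,0],[0,0,0]],[[-1,0,0],[0,0,0]],[[-1,0,0],[0,0,0]]])

```text
time: 28.45
tool_pos: [456.0, 92.6, 52.6]
tcp_rot: [179.9, -0.0, 106.0]
ft_force: [-3.0, 2.3, 7.9]
finger_gap: 25.1
grip_force: 42.9
```

Blocks are packed: the force passed through zero and the position is stalled. I back off a little, release and rise clear.

Request:
jog_arm(rows=[[[0.5,0,0],[0,0,0]],[[0.5,0,0],[0,0,0]]])

```text
time: 28.65
tool_pos: [455.9, 92.9, 52.6]
tcp_rot: [179.9, -0.0, 106.0]
ft_force: [-2.7, 0.1, 6.4]
finger_gap: 25.4
grip_force: 42.9
```

Request:
jog_arm(rows=[[[0,0,0],[0,0,0]],[[0,0,0],[0,0,0]],[[0,0,0],[0,0,0]],[[0,0,0],[0,0,0]],[[0,0,-25],[0,0,0]],[[0,0,-60],[0,0,0]],[[0,0,-90],[0,0,0]],[[0,0,-100],[0,0,0]],[[0,0,-100],[0,0,0]],[[0,0,-100],[0,0,0]]], grip=50)

```text
time: 29.65
tool_pos: [454.5, 92.2, 150.0]
tcp_rot: [-179.9, -0.0, 106.0]
ft_force: [-0.1, -0.3, 0.4]
finger_gap: 49.9
grip_force: 0.0
```

```bash
python3 chk.py
```

```text
[454.48  92.2  149.98] 29.65 [-0.07 -0.32  0.39] TCP track 100.01930504705676 1.61256076729813
top blocks 5 [ 1.7 17.9] [7.8 0.2] 73.9 z 47.6
x range [0.5  2.66] []
wrist blocks 4655 [31.8 -2.2] [43.5 59.9] 89.9 z 48.1
x range [ 1.85 61.71] []
wrist knob 1302 [100.7  -2.6] [26.2 16.1] 89.1 z 82.1
```

View pics/chk_wrist.png

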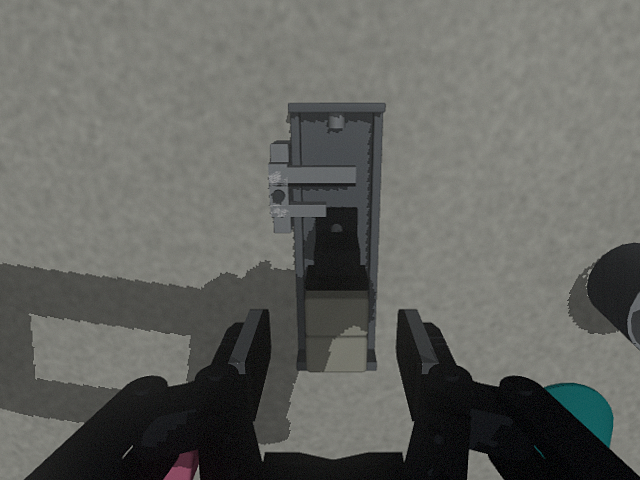

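The blocks at (336,315) and (336,352) are packed over 59.9 mm with no gap. The pusher is against them, at a knob x of about 100 (reading about 48), unhooked and free. I hand in.

```bash
python3 -c "
from bench import r
print(r.hand_in())"
```

```text
the job is handed in; nothing more can be done
None
```

I reloaded the feeder and handed the job in at about 30 s; both blocks measure packed tight against the end wall with the pusher unhooked and let go, but the hand-in returned no verdict.

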